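# Bring the tall bottle to the gate with the ratchet handle

### The job

The ratchet on top of the bottle carousel is set to turn it clockwise. Flip its direction pawl fully over to the other side by the thin upright thumb pin, then swing the handle back and forth by its thick knob so that the carousel is ratcheted counterclockwise (seen from above), until the tall bottle stands at the gate, midway between the two steel posts. Do not touch the carousel or its jars directly, and leave the glassware that stands on the desk alone.

Things in the scene. Friction and masses are not known exactly. Their poses are not given: they have to be found in the camera images.
- pawl (a joint): Dark steel direction pawl on the handle, on a vertical pivot 46 mm from the carousel's axis. Rad, positive counterclockwise from above, stops at -0.42 and 0.42. Starts near -0.42: the handle drives clockwise and slips the other way; at 0.42 it drives counterclockwise and slips clockwise. It stays where it is left and works only if pushed fully over. Takes about 1.5 N; the handle is stiffer.
- thumb (a point): Centre of the top of the upright thumb pin that flips the pawl: dark steel, 12 mm in diameter, free from 119 to 152 mm above the desk, 40 mm outward from the pawl's pivot. It moves about 16 mm to either side of the handle's centre line and leans to the side the handle drives to. Pushing it counterclockwise about the carousel's axis raises the pawl value.
- handle (a joint): Swing of the handle about the carousel's axis, rad, positive counterclockwise from above, stops at -0.75 and 0.75; stays where left. Flat steel bar, 24 mm wide, top 104 mm above the desk, reaching towards the robot. 3 N at the knob drives the carousel. 16 ratchet pins: up to 22.5 degrees of a stroke are lost before it bites. The bottle has 92 to 112 degrees to go, over one stroke.
- knob (a point): Centre of the top of the handle's knob: black, upright, round, 24 mm in diameter, from 104 to 152 mm above the desk, 165 mm from the carousel's axis.
- bottle (a point): Centre of the top of the tall bottle fixed on the carousel: the only tall, narrow-necked one (body 36 mm in diameter, top 88 mm above the desk, against 57 mm for the five short wide jars), 76 mm from the axis. It turns with the carousel.
- gate (a point): Point 88 mm above the desk, 76 mm from the axis, where the top of the tall bottle must come, just inside the two steel gate posts (10 mm in diameter, 87 mm high, 52 mm apart, 122 mm from the axis) that stand on the fixed stand outside the carousel's rim.
- carousel: White round carousel tray, 200 mm in diameter, its top 22 mm above the desk, with jars, centre column and, on top, the pin wheel of the ratchet (66 mm in diameter, up to 128 mm high). Origin on its vertical axis at desk height. It is stiff: it turns only when driven.
- cylinder: Bystander: loose clear measuring cylinder on a 60 mm foot, 175 mm tall, origin under its foot.
- beaker: Bystander: loose clear beaker with a handle, 72 mm in diameter, 85 mm tall, origin under its base.
- flask: Bystander: loose small glass bottle, 38 mm in diameter, 75 mm tall, origin under its base.

How it is judged:
By the outcome, as a careful person would: the job done as asked, in the order asked, and still so for the second after the job is handed in, with the robot touching nothing.
It also fails if it takes over 66 s, if anything falls off the work surface, if the arm or the gripper's body presses on something with over 40 N, if the wrist force passes 120 N, or if a joint passes its speed limit or range.

### The arm

A 6-joint arm with a two-finger parallel gripper is mounted at the origin on the work surface. World frame = base frame: x ahead of the robot, y to its left, z up, the work surface at z = 0. Lengths are in m, angles in degrees, forces in N, time in s.
With the tool pointing down it reaches from about 0.35 to 0.875 m from the base axis. Payload 4.2 kg.
Tool frame: the origin (TCP) lies at the very end of the fingers, on their centre line; the grasp point (between the pads) lies 19 mm behind it; z points along the fingers, y is the line along which they close (so a half turn about z gives the same grasp; the last joint's range is limited). The gripper opens to 87 mm and grips with 3 to 60 N. Pads are 19 mm wide; open, the fingers measure 117 mm over their backs; the gripper's body (75 mm by 190 mm) begins 51 mm behind the grasp point.
Start: joints at [14.817, 22.042, 0.453, 0, -68.411, -14.817], TCP at [0.625, 0, 0.223] pointing down, gripper open.
Joint ranges: [-179.83, 179.83], [-69.29, 118.12], [-61.27, 80.66], [-181.25, 117.63], [-171.15, -9.14], [-177.46, 177.46]. Speed limits (degrees/s): [159.86, 159.86, 180, 180, 180, 180].

### API

Orientations are given as a 3x3 rotation matrix whose columns are the frame's x, y, z axes.
In Python, from station import sense, cams, r gives the robot as it stands. The module is installed in compiled form; this text tells all that it offers.
- The arm moves only by the tool step_arm, never from a script. Its argument "targets" is text: rows parted by semicolons, each of 4 numbers parted by spaces: the shift along the tool's x, y, z in cm, then the turn about the tool's z in degrees. In form: x y z turn; .... A call has 1 to 12 rows; each row shifts and turns the commanded pose from where the row before left it, along the tool's axes as they then stand; what a row does not reach is not made up. A row lasts 1/12 s, in which the tool goes at most 41.7 mm and 7.16 degrees, less where a joint would pass 70% of its speed; a pose out of reach is approached as far as the arm can. A call with a gripper value outside its range is refused whole. "claw" is the finger opening in cm, from 0 to 8.7, set as the call begins (left out, the last holds). The fingers move at their own pace and stop on an object; the grip force is fixed at half the most. Time passes only in rows, so rows that do not move let the fingers close. It gives the time, the measured TCP pose, the force, the opening and the grip force at its end, in the units of the state.
- sense(): the state, without advancing time (a new reading comes with each control period).
- cams.capture(name): name is "scene" or "side" or "wrist"; returns a dict with "frame" (384x512x3 uint8, blue, green, red), "vertical_fov" (degrees; the focal length in pixels is half the picture's height over the tangent of half this angle, whatever the lens; pixels are square), "cx", "cy" (the principal point, pixels), "eye" and "rotation" of the camera in the world; the wrist camera has in their place "tool_from_camera" (4x4, takes a point from camera to tool coordinates, whose origin is the TCP and whose axes are the flange's). Camera axes: x right, y down, z forward; pixel columns grow to the right and rows downward; lengths in m; the calibration is good to about 2 mm. The wrist camera is an equidistant fisheye: a pixel r from the principal point sees the ray r / f radians off the axis. A picture is of the moment at which its call begins: read the wrist's pose just before it. There is no depth.
- r.finish_job(): hands the job in; it is judged then, once.
The state is a dict: "time_s": time; "joints": joint angles; "joint_velocities": joint speeds; "effort": joint torques, N m; "tcp_pos": TCP position; "ee_rot": TCP orientation; "wrist_force": force on the tool from outside, world axes, zero at the start; "moment": the same for the moment, N m; "gripper_width": opening from 0.0 (shut) to 1.0 (fully open); "gripper_force": force on a finger pad.
Only numpy, scipy, OpenCV 4.12 (cv2) and the standard library are available. Lean on these libraries where they do the work, as an engineer would, in place of code of your own. Each camera call takes 0.05 s, during which the arm holds its last target. There are 200 camera calls.

## Working session

There is one attempt and no reset: what is moved stays moved. The work goes in short steps, Python scripts to look and compute and a tool call to move; the robot and the scene stay as the last step left them, time stands still between calls to the robot, and variables do not carry over. Pictures are saved under pics/ and viewed, at most 10 in all, crops included, and the job is handed in when it is done.

Besides the shell and the picture viewer there is one more tool, called after "Call:" as a command line: name --argument value ..., lists and objects as JSON in quotes. step_arm: Moves the arm, as the interface text tells. Its arguments: {"type":"object","properties":{"targets":{"type":"string"},"claw":{"type":"number"}},"required":["targets"]}

```bash
mkdir -p pics; cat > h.py <<'E'
import numpy as np, cv2
from station import sense, cams, r
def cap(n):
    s=sense(); c=cams.capture(n); c['s']=s; c['f']=c['frame'].shape[0]/2/np.tan(np.radians(c['vertical_fov'])/2); return c
def ray(c,u,v):
    d=np.array([(u-c['cx'])/c['f'],(v-c['cy'])/c['f'],1.])
    if 'eye' in c: return np.array(c['eye']),np.array(c['rotation'])@d
    x,y=d[:2]; t=np.hypot(x,y); d=np.array([np.sin(t)*x/max(t,1e-9),np.sin(t)*y/max(t,1e-9),np.cos(t)])
    T=np.array(c['tool_from_camera']); R=np.array(c['s']['ee_rot'])
    return np.array(c['s']['tcp_pos'])+R@T[:3,3], R@T[:3,:3]@d
def onz(c,u,v,z):
    e,d=ray(c,u,v); return e+d*(z-e[2])/d[2]
def tri(*rs):
    A=np.zeros((3,3));b=np.zeros(3)
    for e,d in rs:
        d=d/np.linalg.norm(d);P=np.eye(3)-np.outer(d,d);A+=P;b+=P@e
    return np.linalg.solve(A,b)
E
python3 - <<'E'
from h import *
np.set_printoptions(precision=4,suppress=True)
for n in ['scene','side','wrist']:
    c=cap(n); cv2.imwrite(f'pics/{n}0.png',cv2.resize(c['frame'],(800,600),interpolation=cv2.INTER_CUBIC))
    print(n,c['f'],c['cx'],c['cy'],c.get('eye'),c.get('tool_from_camera'))
s=sense();print(s['time_s'],s['tcp_pos'],s['ee_rot'])
E
```

```text
scene 403.37918765128194 259.1535639613031 189.8280980489738 [1.1422 0.6038 0.7883] None
side 421.4258927041672 258.6099373409879 187.73248240133086 [ 0.5007 -0.8087  0.825 ] None
wrist 297.3186396354542 250.64651327033238 191.4552196559708 None [[ 0.0011 -0.9616 -0.2743  0.0752]
 [ 1.      0.0012 -0.0001 -0.0007]
 [ 0.0004 -0.2743  0.9616 -0.1624]
 [ 0.      0.      0.      1.    ]]
0.15 [ 0.6246 -0.      0.2217] [[-0.0001 -1.     -0.0016]
 [-1.      0.0001 -0.0001]
 [ 0.0001  0.0016 -1.    ]]
```

View pics/scene0.png

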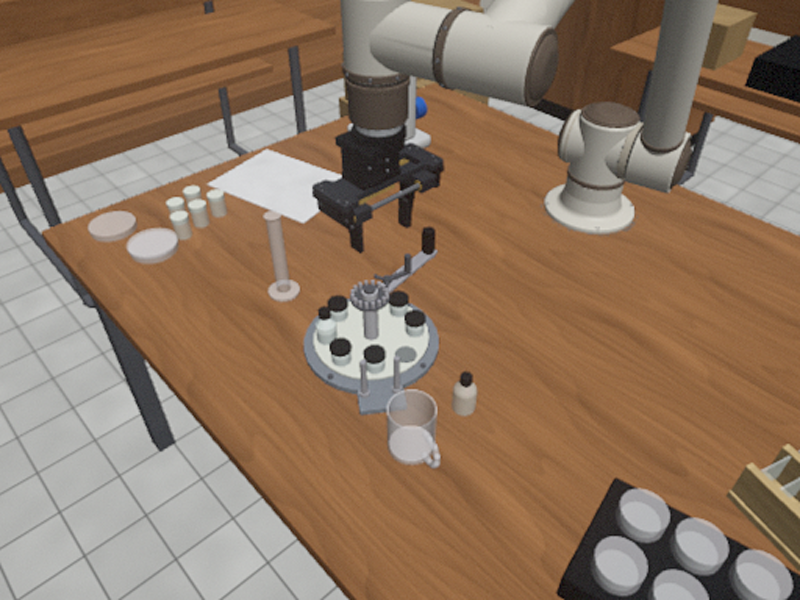

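View pics/side0.png

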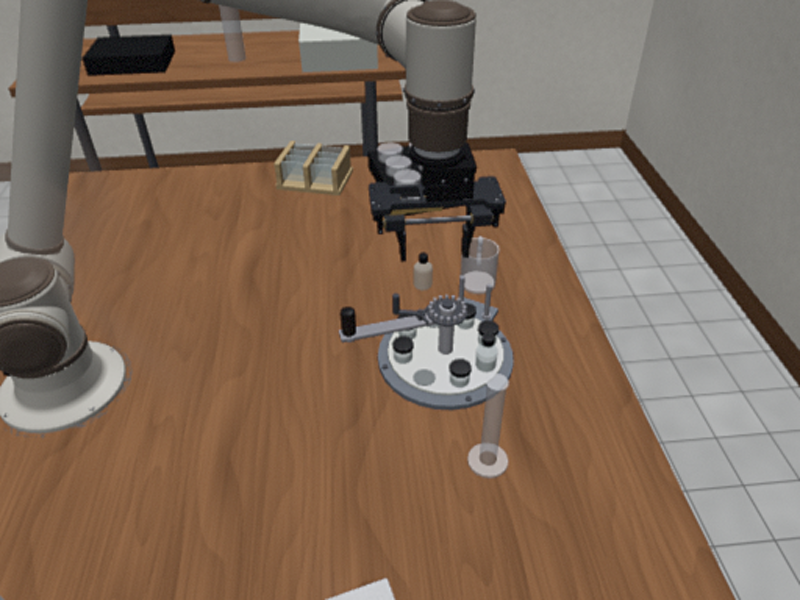

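View pics/wrist0.png

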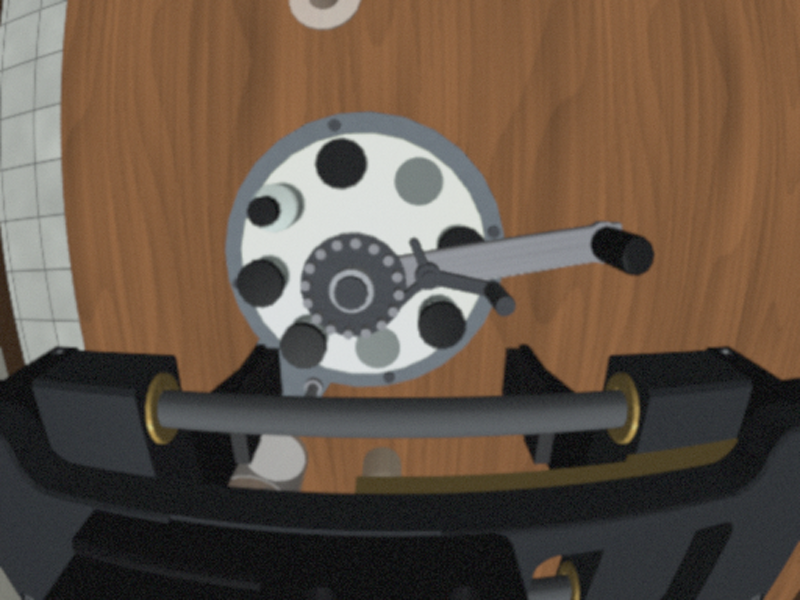

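The views show the carousel ahead of the robot. In wrist pixels (800 wide) the pin wheel is at (351,292), the knob top at (636,253), the thumb pin at (506,305) and the bottle cap at (262,211). In the scene view the posts' tops are at (363,364) and (396,356). Next I triangulate these.

```bash
cat > loc.py <<'E'
from h import *
np.set_printoptions(precision=4,suppress=True)
k=1.5625
P={'wheel':dict(scene=(370,288),side=(447,304),wrist=(351,292)),
'knob':dict(scene=(428,231),side=(347,311),wrist=(637,253)),
'thumb':dict(scene=(408,256),side=(396,295),wrist=(507,305)),
'bottle':dict(scene=(324,313),side=(488,338),wrist=(262,211)),
'postA':dict(scene=(363,363),side=(489,283)),'postB':dict(scene=(396,355),side=(462,279)),
'beaker':dict(scene=(411,400),side=(480,245)),'flask':dict(scene=(466,378),side=(423,257)),'cyl':dict(scene=(273,216),side=(497,382))}
C={n:cap(n) for n in ['scene','side','wrist']}
for q,d in P.items():
    rs={n:ray(C[n],u/k,v/k) for n,(u,v) in d.items()}
    X=tri(*rs.values()); print(q,X,[round(float(np.linalg.norm(np.cross(X-e,w/np.linalg.norm(w))))*1e3,1) for e,w in rs.values()])
E
python3 loc.py
```

```text
wheel [ 0.6475 -0.0053  0.1248] [2.8, 1.7, 1.4]
knob [ 0.4854 -0.0338  0.1475] [1.2, 0.9, 1.2]
thumb [ 0.5635 -0.0037  0.1487] [2.0, 2.2, 1.1]
bottle [ 0.7109 -0.0489  0.0814] [1.6, 0.2, 1.4]
postA [0.7389 0.0858 0.0864] [0.8, 0.8]
postB [0.6919 0.1059 0.0847] [2.7, 2.7]
beaker [0.7412 0.1918 0.0945] [2.1, 2.1]
flask [0.6342 0.2017 0.0674] [1.6, 1.6]
cyl [ 0.6789 -0.2246  0.1716] [2.0, 2.0]
```

Call:
step_arm --targets "-1.5 3 0 0; -1.5 3 0 0; 0 0 0 0; 0 0 0 0; 0 0 0 0; 0 0 3 0; 0 0 3 0; 0 0 3 0; 0 0 0.5 0; 0 0 0 0; 0 0 0 0" --claw 0

```text
time_s: 1.22
tcp_pos: [0.5665, 0.0299, 0.1285]
ee_rot: [[0.0, -1.0, 0.002], [-1.0, -0.0, -0.0], [0.0, -0.002, -1.0]]
wrist_force: [0.0, 0.4, 0.0]
gripper_width: 0.247
gripper_force: 0.0
```

Call:
step_arm --targets "0 0 0 0; 0 0 0 0; 0 0 0 0; 0 0 0 0; 1 0 0 0; 0.7 0 0 0; 0.7 0 0 0; 0.7 0 0 0; 0.7 0 0 0; 0.7 0 0 0; 0.5 0 0 0; 0 0 0 0"

```text
time_s: 2.22
tcp_pos: [0.5665, -0.0207, 0.1279]
ee_rot: [[-0.001, -1.0, 0.003], [-1.0, 0.001, 0.0], [-0.0, -0.003, -1.0]]
wrist_force: [2.8, 1.8, -0.1]
gripper_width: 0.001
gripper_force: 1.0
```

```bash
python3 - <<'E'
from h import *
a=cap('scene')['frame'][120:280,150:310]; b=cap('side')['frame'][150:270,190:350]
w=cap('wrist'); print(w['s']['tcp_pos'],w['s']['wrist_force'])
im=np.zeros((600,800,3),np.uint8); im[:400,:400]=cv2.resize(a,(400,400)); im[:300,400:]=cv2.resize(b,(400,300)); im[300:,400:]=cv2.resize(w['frame'],(400,300)); cv2.imwrite('pics/m1.png',im)
E
```

```text
[ 0.56563626 -0.02024921  0.12791524] [ 1.93622886  0.72727062 -0.73406062]
```

View pics/m1.png

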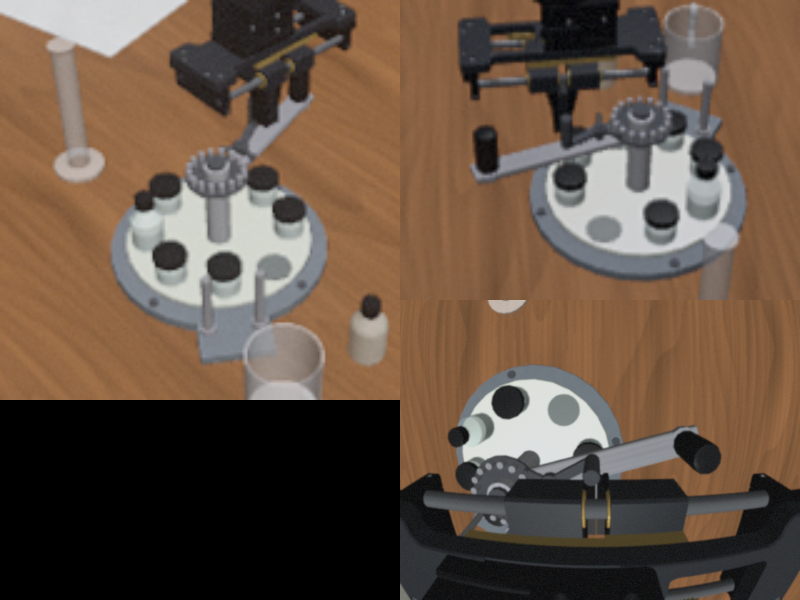

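The pin is being pushed by the closed fingers and now lies across the handle's centre line. In the wrist inset the pin is near (592,470) and the knob top near (708,456). Next I measure how far the pawl has turned.

```bash
cat > pw.py <<'E'
from h import *
def hp(c,kn,th,ax=np.array([.6475,-.0053])):
    K=onz(c,*kn,.150)[:2];T=onz(c,*th,.150)[:2]
    a=np.arctan2(*(K-ax)[::-1]);p=ax+.046*np.array([np.cos(a),np.sin(a)])
    b=np.arctan2(*(T-p)[::-1]); print('knob',K,np.linalg.norm(K-ax),'handle',np.degrees(a)%360,'thumb',T,np.linalg.norm(T-p),'pawl',(b-a+np.pi)%(2*np.pi)-np.pi)
E
python3 - <<'E'
from pw import *
w=cap('wrist')
for t in (464,470,478): hp(w,(308*1.28,157*1.28),(192*1.28,(t-300)*1.28))
cv2.imwrite('pics/w2.png',cv2.resize(w['frame'][150:290,200:440],None,fx=3.3,fy=3.3,interpolation=cv2.INTER_CUBIC))
E
```

```text
knob [ 0.48867922 -0.05008726] 0.16501496500801738 handle 195.7483847529333 thumb [ 0.56832456 -0.04569467] 0.044689020169792135 pawl 0.39966903543709975
knob [ 0.48867922 -0.05008726] 0.16501496500801738 handle 195.7483847529333 thumb [ 0.56834147 -0.04158193] 0.04222881555826283 pawl 0.3237834071802177
knob [ 0.48867922 -0.05008726] 0.16501496500801738 handle 195.7483847529333 thumb [ 0.56836629 -0.03596906] 0.039318042470612796 pawl 0.2059358587890756
```

View pics/w2.png

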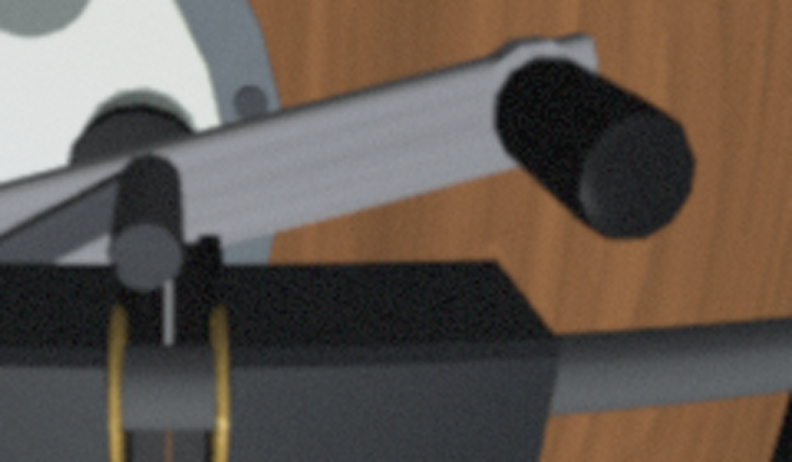

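The crop shows the thumb pin's top at crop (147,257) and the knob's top at (637,178).

```bash
python3 - <<'E'
from pw import *
w=cap('wrist'); hp(w,(393,203.9),(244.5,227.9))
s=sense(); s0=w['s']
E
```

```text
knob [ 0.4889673  -0.04835504] 0.16427523893528137 handle 195.1941644469806 thumb [ 0.5687403 -0.0358757] 0.03903988279779637 pawl 0.22906494477717532
```

Call:
step_arm --targets "0.5 0 0 0; 0.5 0 0 0; 0.3 0 0 0; 0 0 0 0; 0 0 0 0"

```text
time_s: 2.88
tcp_pos: [0.5638, -0.0337, 0.1272]
ee_rot: [[-0.001, -1.0, -0.003], [-1.0, 0.001, -0.001], [0.001, 0.003, -1.0]]
wrist_force: [-0.0, 0.7, 0.5]
gripper_width: 0.005
gripper_force: 0.0
```

```bash
python3 - <<'E'
from h import *
w=cap('wrist'); print(w['s']['tcp_pos'],w['s']['wrist_force'])
cv2.imwrite('pics/w3.png',cv2.resize(w['frame'][130:270,200:440],None,fx=3.3,fy=3.3,interpolation=cv2.INTER_CUBIC))
E
```

```text
[ 0.56384645 -0.0336782   0.12717098] [-0.00760497  0.67328757  0.52581663]
```

View pics/w3.png

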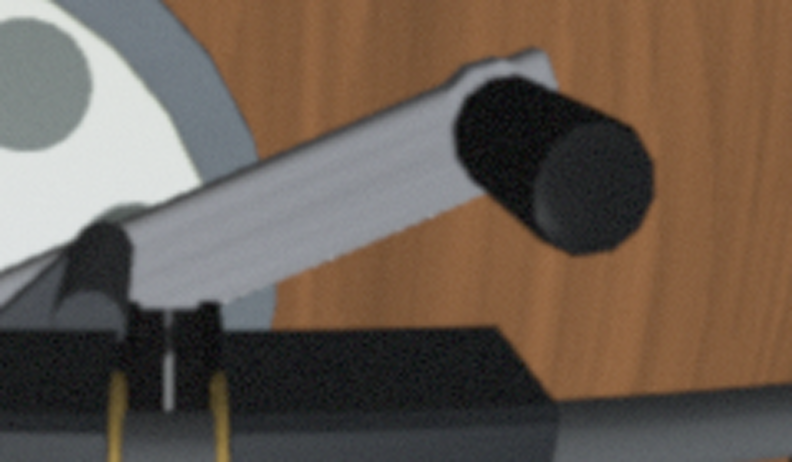

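The pin is now at the inner edge of the fingertip, with its top at about crop (88,323). The knob is at (598,190).

```bash
python3 - <<'E'
from pw import *
w=cap('wrist'); hp(w,(381.2,187.6),(226.7,227.9))
E
```

```text
knob [ 0.49671882 -0.07100284] 0.16447439953587994 handle 203.54514386065543 thumb [ 0.57688599 -0.04961   ] 0.038491986854343414 pawl 0.32834330741720485
```

Call:
step_arm --targets "-1 0.5 0 0; 0 0 0 -7; 0 0 0 -7; 0 0 0 -7; 0 0 0 -7; 0 0 0 -7; 0 0 0 -7; 0 0 0 -7; 0 0.8 0 -1; 1.2 0 0 0; 0 0 0 0"

```text
time_s: 3.9
tcp_pos: [0.5649, -0.0371, 0.1277]
ee_rot: [[0.766, -0.643, 0.001], [-0.643, -0.766, -0.001], [0.001, -0.0, -1.0]]
wrist_force: [0.5, 0.4, 0.9]
gripper_width: 0.007
gripper_force: 0.0
```

Call:
step_arm --targets "0.3 0 0 0; 0.3 0 0 0; 0.3 0 0 0; 0.2 0 0 0; 0 0 0 0; 0 0 0 0"

```text
time_s: 4.4
tcp_pos: [0.5716, -0.044, 0.127]
ee_rot: [[0.766, -0.643, -0.002], [-0.643, -0.766, -0.0], [-0.001, 0.001, -1.0]]
wrist_force: [-3.0, -1.1, -0.2]
gripper_width: 0.008
gripper_force: 1.3
```

```bash
python3 - <<'E'
from h import *
w=cap('wrist'); print(w['s']['tcp_pos'],w['s']['wrist_force'])
cv2.imwrite('pics/w4.png',cv2.resize(w['frame'],(800,600),interpolation=cv2.INTER_CUBIC))
E
```

```text
[ 0.57163664 -0.04404673  0.12698341] [-3.01139412 -1.06228651 -0.20074958]
```

View pics/w4.png

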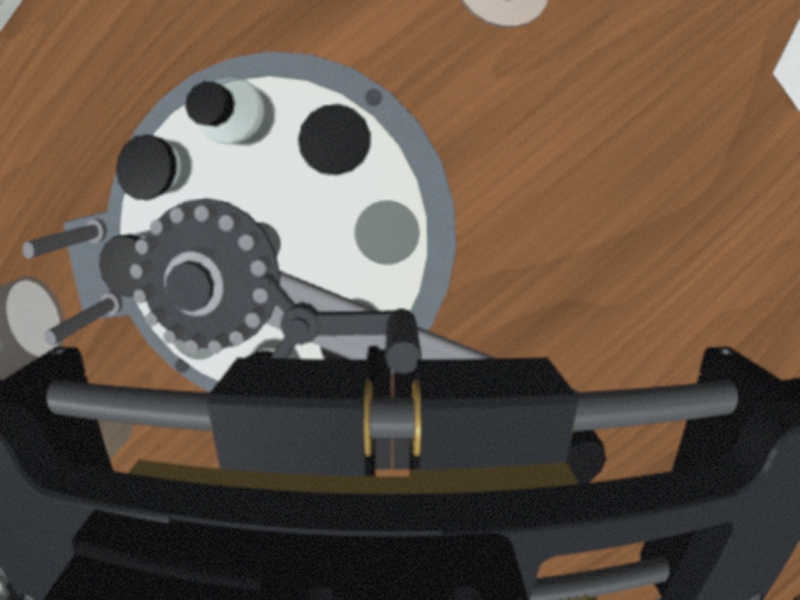

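The wrist view shows the thumb top at (403,356), the pawl pivot at (300,322), and the knob partly hidden near (588,457). The posts, the bottle at (209,103) and the wheel at (190,287) are all visible.

```bash
python3 - <<'E'
from pw import *
np.set_printoptions(precision=4,suppress=True)
w=cap('wrist');k=1.5625
hp(w,(586/k,457/k),(403/k,356/k))
for z in (.112,.12): print('pivot',onz(w,300/k,322/k,z))
ax=np.array([.6475,-.0053])
print('wheel',onz(w,190/k,287/k,.128))
B=onz(w,209/k,103/k,.088)[:2];g=(onz(w,29/k,249/k,.087)+onz(w,55/k,337/k,.087))[:2]/2
print(B,g,[np.degrees(np.arctan2(*(q-ax)[::-1])) for q in (B,g)],np.linalg.norm(B-ax),np.linalg.norm(g-ax))
E
```

```text
knob [ 0.5022 -0.0836] 0.16503665273340185 handle 208.32936960787293 thumb [ 0.5824 -0.0572] 0.03886847524554803 pawl 0.39152149098455924
pivot [ 0.6078 -0.0249  0.112 ]
pivot [ 0.6088 -0.0279  0.12  ]
wheel [ 0.648  -0.0067  0.128 ]
[ 0.7083 -0.0514] [0.7146 0.0935] [np.float64(-37.16098050863731), np.float64(55.81845989693361)] 0.0763182495371713 0.11948381529858139
```

Call:
step_arm --targets "0.3 0 0 0; 0.3 0 0 0; 0.2 0 0 0; 0 0 0 0; 0 0 0 0"

```text
time_s: 4.92
tcp_pos: [0.5779, -0.0491, 0.1273]
ee_rot: [[0.766, -0.643, -0.002], [-0.643, -0.766, -0.0], [-0.001, 0.001, -1.0]]
wrist_force: [-5.0, -0.4, 0.6]
gripper_width: 0.006
gripper_force: 1.8
```

```bash
python3 - <<'E'
from h import *
w=cap('wrist'); print(w['s']['tcp_pos'],w['s']['wrist_force'])
cv2.imwrite('pics/w5.png',cv2.resize(w['frame'],(800,600),interpolation=cv2.INTER_CUBIC))
E
```

```text
[ 0.57792473 -0.04912414  0.12725512] [-5.02252975 -0.42424237  0.62314937]
```

View pics/w5.png

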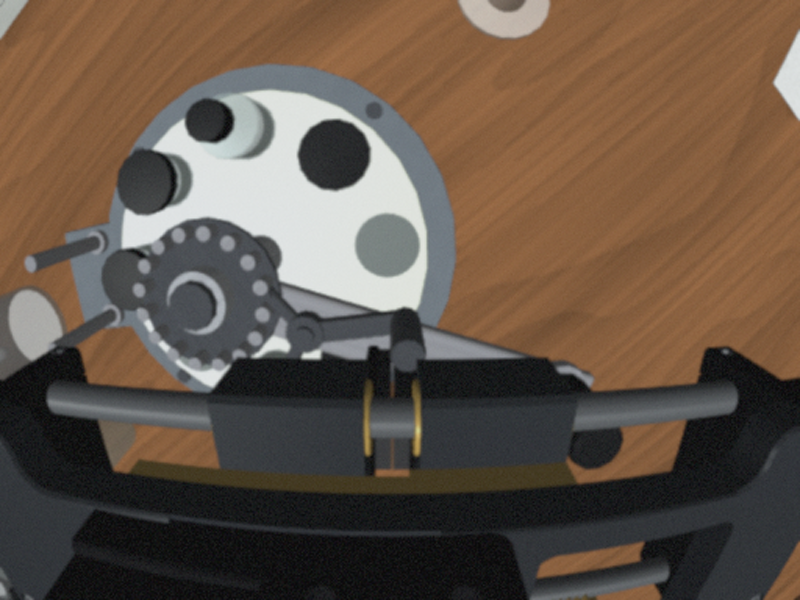

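The thumb top is at (407,355), the knob top at (594,442), the wheel at (193,306) and the bottle cap at (209,121).

```bash
python3 - <<'E'
from pw import *
np.set_printoptions(precision=4,suppress=True)
w=cap('wrist');k=1.5625
hp(w,(594/k,442/k),(407/k,355/k))
print('wheel',onz(w,193/k,306/k,.128),onz(w,209/k,121/k,.088))
E
```

```text
knob [ 0.5122 -0.0948] 0.162203181921966 handle 213.46810847756552 thumb [ 0.588  -0.0636] 0.0390932234491385 pawl 0.4160924855989645
wheel [ 0.6482 -0.0071  0.128 ] [ 0.7083 -0.0511  0.088 ]
```

Call:
step_arm --targets "-1.5 0 0 0; 0 0 -4.1 0; 0 0 0 7; 0 0 0 7; 0 0 0 2.5; 1.6 3.9 0 0; 0 3.9 0 0; 0 0 0 0; 0 0 0 0; 0 0 0 0; 0 0 0 0" --claw 5

```text
time_s: 5.93
tcp_pos: [0.5132, -0.0948, 0.1693]
ee_rot: [[0.553, -0.833, 0.004], [-0.833, -0.553, 0.0], [0.002, -0.003, -1.0]]
wrist_force: [0.7, 0.1, 0.5]
gripper_width: 0.57
gripper_force: 0.0
```

```bash
python3 - <<'E'
from h import *
w=cap('wrist'); print(w['s']['tcp_pos'],w['s']['ee_rot'],w['s']['gripper_width'])
cv2.imwrite('pics/w6.png',cv2.resize(w['frame'],(800,600),interpolation=cv2.INTER_CUBIC))
E
```

```text
[ 0.51318631 -0.09482209  0.16931047] [[ 5.52741014e-01 -8.33344230e-01  3.84247771e-03]
 [-8.33350494e-01 -5.52744924e-01  5.30918306e-05]
 [ 2.07966628e-03 -3.23147673e-03 -9.99992616e-01]] 0.5702181625884116
```

View pics/w6.png

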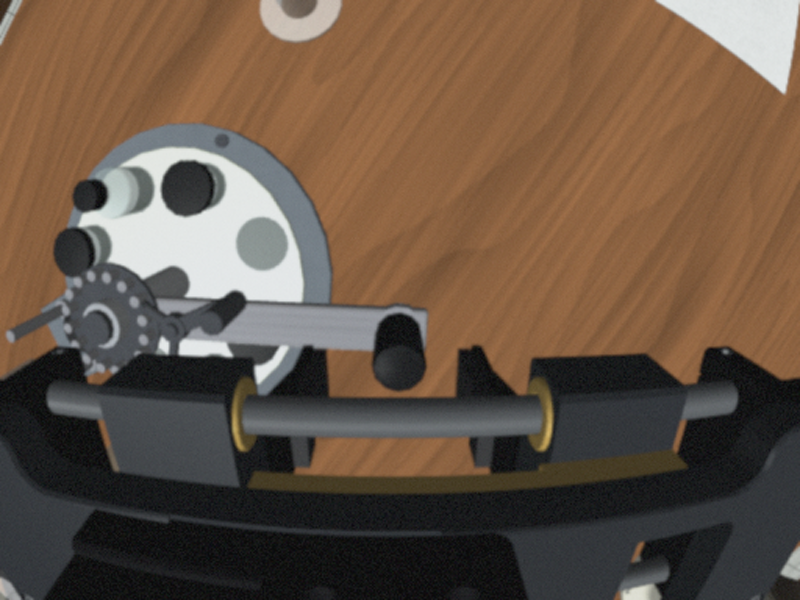

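The knob's top is at (399,367), between the open fingers. The thumb top is at (213,320), off to the side of the bar.

```bash
python3 - <<'E'
from pw import *
np.set_printoptions(precision=4,suppress=True)
w=cap('wrist');k=1.5625
hp(w,(399/k,367/k),(213/k,321/k))
K=onz(w,399/k,367/k,.152); print(np.array(w['s']['ee_rot']).T@(K-w['s']['tcp_pos']))
E
```

```text
knob [ 0.5072 -0.091 ] 0.1643610716668007 handle 211.41560240583073 thumb [ 0.5856 -0.0631] 0.04067723827861422 pawl 0.4324570504990315
[-0.0054  0.0026  0.017 ]
```

Call:
step_arm --targets "-0.5 0.3 0 2; 0 0 3 0; 0 0 2.7 0; 0 0 0 0; 0 0 0 0; 0 0 0 0"

```text
time_s: 6.53
tcp_pos: [0.5074, -0.0926, 0.1127]
ee_rot: [[0.524, -0.852, 0.002], [-0.852, -0.524, -0.001], [0.002, -0.002, -1.0]]
wrist_force: [-0.3, 0.7, -0.0]
gripper_width: 0.575
gripper_force: 0.0
```

Call:
step_arm --targets "0 0 0 0; 0 0 0 0; 0 0 0 0; 0 0 0 0; 0 0 0 0; 0 0 0 0" --claw 1.5

```text
time_s: 7.03
tcp_pos: [0.5078, -0.0921, 0.1122]
ee_rot: [[0.523, -0.852, 0.005], [-0.852, -0.523, 0.001], [0.002, -0.005, -1.0]]
wrist_force: [4.6, 3.2, -1.8]
gripper_width: 0.271
gripper_force: 30.0
```

Call:
step_arm --targets "-0.8 0 0 3; -1.7 -0.1 0 6; -1.7 -0.1 0 6; -1.7 -0.1 0 6; 0 0 0 0"

```text
time_s: 7.45
tcp_pos: [0.4861, -0.0356, 0.1122]
ee_rot: [[0.182, -0.983, 0.004], [-0.983, -0.182, 0.001], [-0.0, -0.004, -1.0]]
wrist_force: [3.8, 1.5, -1.9]
gripper_width: 0.266
gripper_force: 30.0
```

Call:
step_arm --targets "-1.7 -0.1 0 6; -1.7 -0.1 0 6; -1.7 -0.1 0 6; -1.7 -0.1 0 6; -1.7 -0.1 0 6; -1.7 -0.1 0 6; -1.7 -0.1 0 6; 0 0 0 0; 0 0 0 0"

```text
time_s: 8.2
tcp_pos: [0.5063, 0.0784, 0.1121]
ee_rot: [[-0.52, -0.854, -0.001], [-0.854, 0.52, 0.001], [-0.0, 0.002, -1.0]]
wrist_force: [-5.5, 6.2, 5.7]
gripper_width: 0.267
gripper_force: 30.0
```

```bash
cat > bt.py <<'E'
from h import *
np.set_printoptions(precision=4,suppress=True)
c={n:cap(n) for n in('scene','side')}
im=np.hstack([cv2.resize(c['scene']['frame'][150:290,180:320],(400,400),interpolation=cv2.INTER_CUBIC),cv2.resize(c['side']['frame'][170:270,220:340],(400,333),interpolation=cv2.INTER_CUBIC)[:333].copy() if 0 else cv2.resize(c['side']['frame'][150:270,220:340],(400,400),interpolation=cv2.INTER_CUBIC)])
cv2.imwrite('pics/last.png',im)
s=sense();p=np.array(s['tcp_pos'])[:2]-[.6475,-.0053];print('handle',np.degrees(np.arctan2(p[1],p[0]))%360,np.linalg.norm(p),s['wrist_force'])
# black caps: project blobs onto z=.088 (tall) and .057
for n,q in c.items():
    g=q['frame'].max(2); m=((g<60)*255).astype(np.uint8)
    N,_,st,ce=cv2.connectedComponentsWithStats(m)
    for i in range(1,N):
        if 15<st[i,4]<250:
            P=onz(q,*ce[i],.082)[:2]-[.6475,-.0053]; Q=onz(q,*ce[i],.054)[:2]-[.6475,-.0053]
            if np.linalg.norm(P)<.14: print(n,ce[i],st[i,2:],'tall r%.3f a%.1f'%(np.linalg.norm(P),np.degrees(np.arctan2(P[1],P[0]))),'short r%.3f a%.1f'%(np.linalg.norm(Q),np.degrees(np.arctan2(Q[1],Q[0]))))
E
python3 bt.py
```

```text
handle 149.5154257417851 0.1641116987382937 [-5.7162  6.1741  5.4713]
scene [212.6972 196.0775] [ 18  15 142] tall r0.062 a-47.0 short r0.075 a-71.1
scene [264.9806 203.4951] [ 13  10 103] tall r0.078 a119.5 short r0.076 a142.0
scene [217.5575 222.    ] [ 13  11 113] tall r0.100 a22.1 short r0.078 a11.0
scene [239.2342 226.4595] [ 13  10 111] tall r0.106 a53.2 short r0.079 a54.1
side [255.186  189.0233] [11 11 43] tall r0.106 a131.9 short r0.131 a121.2
side [300.55  198.975] [ 6 10 40] tall r0.052 a28.7 short r0.077 a46.8
side [260.1122 205.7347] [13 10 98] tall r0.065 a171.3 short r0.074 a146.5
side [312.1727 212.0863] [ 13  17 139] tall r0.072 a-23.4 short r0.074 a0.4
side [257.5    220.6346] [ 12  10 104] tall r0.089 a-149.7 short r0.076 a-167.7
side [294.2703 235.1757] [12 10 74] tall r0.105 a-86.2 short r0.079 a-80.8
```

Call:
step_arm --targets "0.6 0 0 -2; 1.15 -0.05 0 -4; 1.4 -0.06 0 -5; 1.4 -0.06 0 -5; 1.4 -0.06 0 -5; 1.4 -0.06 0 -5; 1.4 -0.06 0 -5; 1.4 -0.06 0 -5; 1.4 -0.06 0 -5; 1.15 -0.05 0 -4; 0.6 0 0 -2; 0 0 0 0"

```text
time_s: 9.3
tcp_pos: [0.4899, -0.0519, 0.1121]
ee_rot: [[0.268, -0.963, 0.002], [-0.963, -0.268, 0.0], [0.0, -0.002, -1.0]]
wrist_force: [1.8, 3.0, 1.9]
gripper_width: 0.266
gripper_force: 30.0
```

```bash
python3 bt.py
```

```text
handle 196.2570871347276 0.16435147907567416 [2.0221 1.179  1.6327]
scene [259.8901 194.9121] [12  9 91] tall r0.062 a145.8 short r0.074 a170.5
scene [209.4648 204.5845] [ 13  16 142] tall r0.073 a-20.2 short r0.072 a-44.3
scene [253.2037 222.3796] [ 13  10 108] tall r0.102 a73.3 short r0.078 a82.0
scene [230.3204 225.9126] [ 14  11 103] tall r0.104 a41.4 short r0.078 a37.6
side [304.4896 202.0208] [14  9 96] tall r0.055 a12.4 short r0.075 a34.8
side [259.087  205.3043] [ 9 11 46] tall r0.068 a170.0 short r0.077 a146.4
side [314.78 207.52] [ 8  8 50] tall r0.077 a-9.1 short r0.087 a11.7
side [257.0469 216.4219] [13  8 64] tall r0.082 a-158.9 short r0.074 a-179.8
side [264.17 229.23] [ 12  11 100] tall r0.099 a-129.6 short r0.078 a-140.8
side [306.5663 229.8795] [12 11 83] tall r0.098 a-66.1 short r0.079 a-53.4
```

Call:
step_arm --targets "0.6 0 0 -2; 1.4 -0.06 0 -5; 1.4 -0.06 0 -5; 1.15 -0.05 0 -4; 0.6 0 0 -2; 0 0 0 0"

```text
time_s: 9.9
tcp_pos: [0.5116, -0.0981, 0.1121]
ee_rot: [[0.552, -0.834, 0.003], [-0.834, -0.552, 0.0], [0.001, -0.002, -1.0]]
wrist_force: [3.1, 4.3, 2.8]
gripper_width: 0.263
gripper_force: 30.0
```

Call:
step_arm --targets "-0.6 0 0 2; -1.7 -0.1 0 6; -1.7 -0.1 0 6; -1.7 -0.1 0 6; -1.7 -0.1 0 6; -1.7 -0.1 0 6; -1.7 -0.1 0 6; -1.7 -0.1 0 6; -1.7 -0.1 0 6; -1.7 -0.1 0 6; -1.7 -0.1 0 6; -1.2 -0.05 0 4"

```text
time_s: 10.9
tcp_pos: [0.5081, 0.0815, 0.1121]
ee_rot: [[-0.54, -0.841, -0.002], [-0.841, 0.54, -0.001], [0.002, 0.002, -1.0]]
wrist_force: [-5.1, 3.3, 7.3]
gripper_width: 0.262
gripper_force: 30.0
```

```bash
python3 bt.py
```

```text
handle 147.82222038752315 0.1641222340960134 [-6.0541  5.9971  8.0589]
scene [210.7532 210.2342] [ 19  15 158] tall r0.079 a-4.8 short r0.070 a-26.3
scene [259.7611 218.0796] [ 13  11 113] tall r0.098 a85.6 short r0.078 a98.7
scene [239.8205 226.2906] [ 13  11 117] tall r0.105 a54.0 short r0.079 a55.2
side [257.5088 188.8421] [18 14 57] tall r0.102 a129.1 short r0.128 a118.6
side [300.4615 199.1026] [ 6 10 39] tall r0.051 a28.4 short r0.076 a46.7
side [312.6122 201.6122] [ 8  8 49] tall r0.076 a8.4 short r0.094 a26.5
side [257.6019 220.9167] [ 12  11 108] tall r0.089 a-149.1 short r0.076 a-166.8
side [311.4239 224.7717] [12 11 92] tall r0.092 a-53.2 short r0.078 a-36.4
side [271.6667 233.4896] [13 11 96] tall r0.104 a-116.8 short r0.079 a-123.1
```

Call:
step_arm --targets "-0.85 0 0 3; -0.3 0 0 1; 0 0 0 0; 0 0 0 0"

```text
time_s: 11.33
tcp_pos: [0.5145, 0.0908, 0.1122]
ee_rot: [[-0.595, -0.804, -0.002], [-0.804, 0.595, 0.001], [0.0, 0.002, -1.0]]
wrist_force: [-5.4, 6.2, 7.9]
gripper_width: 0.27
gripper_force: 30.0
```

Call:
step_arm --targets "0.6 0 0 -2; 1.15 -0.05 0 -4; 1.4 -0.06 0 -5; 1.4 -0.06 0 -5; 1.4 -0.06 0 -5; 1.4 -0.06 0 -5; 1.4 -0.06 0 -5; 1.15 -0.05 0 -4; 0.6 0 0 -2; 0 0 0 0"

```text
time_s: 12.17
tcp_pos: [0.4833, -0.0092, 0.1121]
ee_rot: [[0.008, -1.0, -0.0], [-1.0, -0.008, -0.0], [0.0, 0.0, -1.0]]
wrist_force: [-2.1, 2.6, 4.6]
gripper_width: 0.266
gripper_force: 30.0
```

```bash
python3 bt.py
```

```text
handle 181.1942572034565 0.16423992693964515 [-1.4851  0.9559  5.4828]
scene [218.3372 192.1512] [12  9 86] tall r0.052 a-65.4 short r0.074 a-87.7
scene [265.4135 206.5192] [ 12  10 104] tall r0.083 a112.3 short r0.077 a133.1
scene [213.9823 219.5487] [ 13  11 113] tall r0.097 a14.9 short r0.078 a1.3
scene [234.0612 218.449 ] [ 7  8 49] tall r0.078 a45.3 short r0.050 a41.9
scene [256.1966 220.812 ] [ 13  11 117] tall r0.101 a78.3 short r0.078 a88.9
side [302.0455 192.5227] [ 7  8 44] tall r0.074 a43.1 short r0.103 a53.3
side [257.5902 200.2787] [18 11 61] tall r0.076 a155.1 short r0.092 a136.1
side [313.5104 213.1979] [12 10 96] tall r0.076 a-25.7 short r0.077 a-3.0
side [267.2553 231.2021] [12 10 94] tall r0.101 a-124.0 short r0.078 a-133.1
side [289.1772 235.8734] [12 11 79] tall r0.106 a-93.1 short r0.079 a-90.3
```

Call:
step_arm --targets "0.6 0 0 -2; 1.15 -0.05 0 -4; 0.85 0 0 -3; 0.3 0 0 -1; 0 0 0 0; 0 0 0 0"

```text
time_s: 12.77
tcp_pos: [0.4863, -0.0373, 0.1121]
ee_rot: [[0.181, -0.984, 0.0], [-0.984, -0.181, -0.0], [0.0, -0.0, -1.0]]
wrist_force: [-0.6, 1.8, 5.5]
gripper_width: 0.269
gripper_force: 30.0
```

```bash
python3 bt.py; python3 - <<'E'
from h import *
c=cap('scene')['frame'][190:260,195:275]; d=cap('side')['frame'][160:230,260:340]; w=cap('wrist')['frame']
cv2.imwrite('pics/g1.png',np.vstack([np.hstack([cv2.resize(q,(400,350),interpolation=cv2.INTER_CUBIC) for q in(c,d)]),cv2.resize(w[80:240,:256],(800,250))]))
E
```

```text
handle 191.2017798383887 0.16430384561481695 [-0.5775  2.2278  6.5986]
scene [215.5385 194.1209] [12  9 91] tall r0.056 a-55.4 short r0.074 a-79.3
scene [265.0396 203.3861] [ 13  10 101] tall r0.078 a119.9 short r0.076 a142.3
scene [259.5701 218.271 ] [ 12  11 107] tall r0.098 a85.2 short r0.078 a98.1
scene [239.0612 218.3061] [ 7  8 49] tall r0.078 a54.4 short r0.050 a56.5
scene [217.5128 221.9915] [ 14  11 117] tall r0.100 a22.0 short r0.078 a10.9
side [298.225 190.475] [ 7  8 40] tall r0.075 a53.0 short r0.107 a60.4
side [271.037  199.1111] [ 8 11 27] tall r0.046 a134.9 short r0.070 a113.9
side [257.383  202.9362] [ 8 11 47] tall r0.074 a163.0 short r0.086 a142.1
side [312.1562 209.7396] [12 10 96] tall r0.071 a-16.3 short r0.077 a7.2
side [271.3077 233.2198] [12 10 91] tall r0.104 a-117.4 short r0.079 a-124.0
side [294.1594 235.1884] [12 11 69] tall r0.105 a-86.4 short r0.079 a-81.0
```

View pics/g1.png

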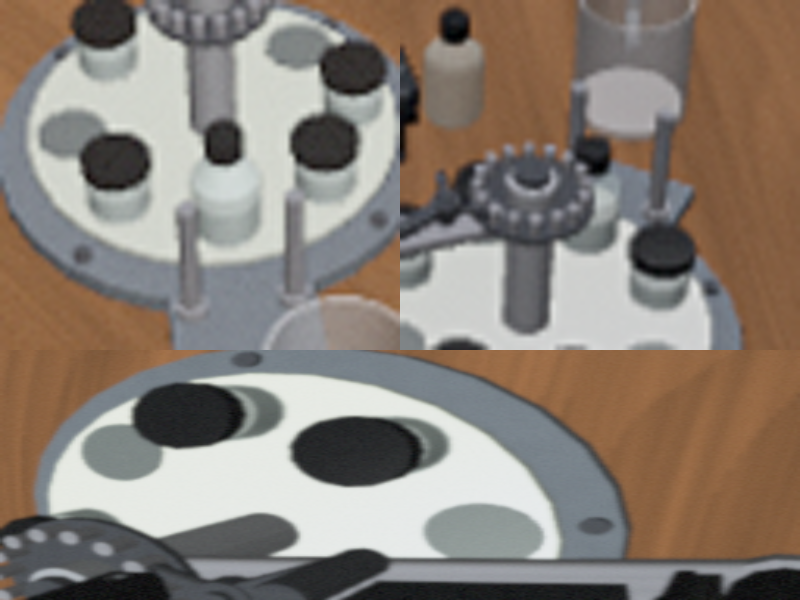

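The scene inset shows the bottle just short of the middle of the posts: cap top at (223,128), posts at (187,208) and (294,192). The side inset shows its cap at (594,148) and the posts at (579,88) and (664,120).

```bash
python3 - <<'E'
from h import *
np.set_printoptions(precision=4,suppress=True)
pts={'scene':[(232.4,231.4),(253.8,228.2),(239.4,215.4)],'side':[(312.8,183.6),(295.8,177.3),(298.6,189.8)]}
C={n:cap(n) for n in pts}; ax=np.array([.6475,-.0053]); ang=lambda v:np.degrees(np.arctan2(v[1],v[0]))
for n in pts:
    A,B,K=[onz(C[n],*p,z)[:2] for p,z in zip(pts[n],(.087,.087,.088))]
    t=(B-A)/np.linalg.norm(B-A);M=(A+B)/2
    print(n,'gap',np.linalg.norm(B-A),'mid',M,'gate ang',ang(M-ax),'perp ang',ang([t[1],-t[0]]),np.linalg.norm(M-ax),'bottle',K-ax,ang(K-ax),'lateral short mm',1e3*(M-K)@t)
T=[tri(*[ray(C[n],*pts[n][i]) for n in pts]) for i in range(3)]
A,B,K=T;t=(B-A)[:2];print(T,np.linalg.norm(t));t/=np.linalg.norm(t);print('tri lateral',1e3*((A+B)/2-K)[:2]@t, ang(((A+B)/2)[:2]-ax),ang(K[:2]-ax))
E
```

```text
scene gap 0.051696761439179714 mid [0.7143 0.0977] gate ang 57.040035881184764 perp ang 58.86379338293377 0.12280948550443234 bottle [0.0421 0.0611] 55.42279107464639 lateral short mm 0.5419916523372342
side gap 0.05322559555144336 mid [0.7157 0.0902] gate ang 54.46743862827913 perp ang 52.01735347373103 0.11739499116925865 bottle [0.0453 0.056 ] 50.9890113664656 lateral short mm 6.311180746107354
[array([0.7362, 0.0806, 0.0826]), array([0.6935, 0.1098, 0.0857]), array([0.6912, 0.0541, 0.0865])] 0.05176163627769767
tri lateral 3.637906223980954 56.16275498794036 53.64630784578468
```

Call:
step_arm --targets "0.4 0 0 -1.3; 0.35 0 0 -1.2; 0 0 0 0; 0 0 0 0"

```text
time_s: 13.45
tcp_pos: [0.4879, -0.0445, 0.1121]
ee_rot: [[0.224, -0.975, 0.0], [-0.975, -0.224, -0.0], [0.0, -0.0, -1.0]]
wrist_force: [-0.9, 2.4, 5.2]
gripper_width: 0.271
gripper_force: 30.0
```

Call:
step_arm --targets "0 0 0 0; 0 0 0 0; 0 0 0 0; 0 0 0 0; 0 0 0 0; 0 0 -3.6 0; 0 0 -3.6 0; 0 0 -3.6 0" --claw 5

```text
time_s: 14.12
tcp_pos: [0.4872, -0.0453, 0.2203]
ee_rot: [[0.224, -0.974, -0.003], [-0.974, -0.224, -0.001], [0.0, 0.003, -1.0]]
wrist_force: [0.9, -0.3, 0.5]
gripper_width: 0.576
gripper_force: 0.0
```

Call:
step_arm --targets "-2 -3.4 0 0; -2 -3.4 0 0; -2 -3.4 0 0; -2 -3.4 0 0; -2 -3.4 0 0; -2 -3.4 0 0; -2 -3.4 0 0; -2 -3.4 0 0; 0 0 0 0; 0 0 0 0; 0 0 0 0"

```text
time_s: 15.03
tcp_pos: [0.7165, 0.1718, 0.2183]
ee_rot: [[0.225, -0.974, -0.002], [-0.974, -0.225, -0.001], [0.001, 0.002, -1.0]]
wrist_force: [0.4, -1.2, -0.2]
gripper_width: 0.577
gripper_force: 0.0
```

```bash
python3 bt.py; cat > g.py <<'E'
from h import *
w=cap('wrist'); np.savez('w_g.npz',f=w['frame']); R=np.array(w['s']['ee_rot']);p=np.array(w['s']['tcp_pos']);T=np.array(w['tool_from_camera']);Rc=R@T[:3,:3];e=p+R@T[:3,3]
print('tcp',p,'cam',e)
def proj(P):
    q=Rc.T@(np.array(P)-e); th=np.arctan2(np.hypot(q[0],q[1]),q[2]); n=np.hypot(q[0],q[1])
    return np.array([w['cx'],w['cy']])+w['f']*th*q[:2]/n
for P in [(.738,.083,.087),(.692,.109,.087),(.738,.083,.0),(.692,.109,.0),(.69,.058,.088)]: print(P,proj(P))
g=w['frame'].max(2)
N,_,st,ce=cv2.connectedComponentsWithStats(((g<60)*255).astype(np.uint8))
for i in range(1,N):
    if 60<st[i,4]<3000: print(ce[i],st[i],[onz(w,*ce[i],z)[:2].round(4) for z in(.085,.055)])
E
python3 g.py
```

```text
handle 68.67503616707145 0.18935750743256155 [ 0.4592 -0.1566  0.397 ]
scene [214.5579 194.9684] [12  9 95] tall r0.058 a-51.6 short r0.074 a-76.0
scene [240.5714 218.2041] [ 8  9 49] tall r0.078 a57.1 short r0.051 a60.9
scene [218.6    222.6435] [ 14  11 115] tall r0.101 a24.0 short r0.078 a13.6
side [297.0488 190.0732] [ 7  8 41] tall r0.075 a55.7 short r0.107 a62.4
side [271.8421 195.5789] [ 6  6 19] tall r0.055 a121.6 short r0.083 a107.2
side [259.8254 203.5714] [17 11 63] tall r0.067 a164.0 short r0.079 a141.1
side [311.6214 208.9515] [ 12  11 103] tall r0.069 a-14.0 short r0.076 a9.7
side [272.567  233.6804] [13 11 97] tall r0.104 a-115.5 short r0.079 a-121.4
side [295.6364 234.8182] [13 11 88] tall r0.104 a-84.3 short r0.079 a-78.1
tcp [0.71636121 0.17109274 0.22025748] cam [0.7338231  0.09782949 0.38264064]
(0.738, 0.083, 0.087) [250.07737778  93.4330864 ]
(0.692, 0.109, 0.087) [289.24866087 129.62968732]
(0.738, 0.083, 0.0) [250.24737611  96.94436403]
(0.692, 0.109, 0.0) [280.63961564 124.88169791]
(0.69, 0.058, 0.088) [303.41189369  80.92851473]
[11.54364472 56.84839204] [ 
[... 397 characters left out ...]
59.84102564] [480  49  32  22 585] [array([ 0.448 , -0.0607]), array([ 0.4192, -0.0767])]
[301.98901099  81.57142857] [293  73  19  18 273] [array([0.6908, 0.0586]), array([0.6865, 0.0547])]
[386.39456869  91.87060703] [373  78  28  28 626] [array([0.5999, 0.0418]), array([0.5864, 0.0361])]
[343.11832612 106.33189033] [328  92  31  29 693] [array([0.6434, 0.0714]), array([0.6343, 0.0687])]
[  2.92207792 165.34632035] [  0 138   7  56 231] [array([1.0456, 0.2198]), array([1.0771, 0.2321])]
[255.3211441  244.70673425] [ 156  211  190   50 2762] [array([0.696 , 0.2392]), array([0.6922, 0.2535])]
[303.84126984 285.79365079] [301 280   6  16  63] [array([0.6259, 0.2811]), array([0.6151, 0.2996])]
```

```bash
python3 - <<'E'
import numpy as np
f=np.load('w_g.npz')['f'].astype(int)
for x0,x1,y0,y1 in((236,266,82,108),(272,304,114,142)):
    print(x0,y0)
    for y in range(y0,y1): print(y,' '.join('%3d'%v for v in f[y,x0:x1].mean(1)))
for a in [(250,93),(289,130)]: print(f[a[1],a[0]])
E
```

```text
236 82
82 103 101 101  97  97  91  94  93  91  91  97  95  94  95 108 123 125 128 127 124 127 130 125 127 127 125 128 126 126 130
83 102 103 100  96  91  91  95  94  94  93  96  98  99  96 104 118 126 126 123 128 123 126 127 126 126 126 125 130 127 129
84 101  99  95  94  95  97  94  94  94  95  97  97 100 101 113 122 123 125 124 127 129 125 126 126 123 128 125 129 125 128
85 101 100  98  94  93  94  95  93  94  95  96 100 100 115 120 123 128 126 125 128 127 127 127 126 128 128 125 127 128 128
86  97  98  95  96  93  95  93  91  92  93  99 104 112 121 125 125 126 128 123 127 127 124 129 128 126 124 128 128 126 127
87  99  96  94  91  95  91  93  92  94  96 101 112 121 128 130 133 129 128 129 128 123 125 125 127 126 127 125 128 126 125
88  98  96  95  93  94  95  94  93  97 102 111 124 134 141 143 140 142 136 130 126 125 127 127 126 126 127 126 126 125 127
89  99  95  96  93  94  94  92  95 102 118 127 137 147 148 152 152 149 143 137 128 128 127 126 126 127 127 124 127 126 124
90 100  98  93  95  92  96  96 104 117 126 139 144 150 151 152 156 153 150 144 133 127 129 128 127 129 124 12
[... 5144 characters left out ...]
  97  92  93
137 124 128 122 128 126 124 121 119 108  93  92  90  91  93  94  93  91  90  91  92  98 100  96  98  98 100 102 102  98  90  94  95
138 126 125 126 125 126 124 117 102  95  90  92  92  94  96  95  89  90  92  90  93  95  98  99 101  98  98 100 100  97  95  92  94
139 124 127 125 124 122 111 103  90  86  89  89  91  94  96  93  92  93  92  91  97  99  98 100  99  97  98 101  97  95  94  94  95
140 128 125 125 121 112 102  95  92  91  88  92  91  97  94  94  93  89  90  93  92  98  97  99  99  98  98 102  99  97  94  92  93
141 123 122 122 113 104  93  89  91  91  89  95  93  97  97  94  93  92  91  94  94  95 102 100  96 100 103 102  99  94  95  90  95
[156 150 145]
[157 151 148]
```

```bash
python3 - <<'E'
from h import *
np.set_printoptions(precision=4,suppress=True)
w=cap('wrist'); A,B=[onz(w,*p,.087)[:2] for p in((250,92.2),(286.3,130.5))]; t=B-A;gap=np.linalg.norm(t);t/=gap;M=(A+B)/2
ang=lambda v:np.degrees(np.arctan2(v[1],v[0]))
print(A,B,gap,'perp',ang([t[1],-t[0]]))
n=np.array([t[1],-t[0]]); print('axis by gate',M-.122*n)
for z in (.080,.085,.088):
    K=onz(w,302,81.5,z)[:2]; print(z,'ahead needed mm',1e3*(M-K)@t,'radial from posts',1e3*(M-K)@n)
    for ax in ([.6475,-.0053],[.648,-.0067],M-.122*n): print(ang(M-ax)-ang(K-ax),np.linalg.norm(K-ax),np.linalg.norm(M-ax))
E
```

```text
[0.7385 0.0817] [0.6947 0.1105] 0.0523731130704302 perp 56.64594751530806
axis by gate [ 0.6495 -0.0058]
0.08 ahead needed mm -1.0206910001680236 radial from posts 46.587933046994664
-0.21223360001019387 0.0761342219182089 0.12273195905468778
-0.5466763826171572 0.07702354927443521 0.12361336094423243
-0.7754424211862201 0.07541897408638218 0.12200000000000003
0.085 ahead needed mm -0.7814248383791913 radial from posts 45.64263920754995
-0.042935625605636574 0.07708268933395078 0.12273195905468778
-0.36848346018737743 0.077968399496242 0.12361336094423243
-0.5863322392420756 0.07636135915478735 0.12200000000000003
0.088 ahead needed mm -0.6378651413059249 radial from posts 45.07546290388316
0.05665750473628606 0.07765208650939036 0.12273195905468778
-0.2636263591125356 0.07853566464925116 0.12361336094423243
-0.4750908392559552 0.0769271816680577 0.12200000000000003
```

```bash
python3 -c "
from station import r; print(r.finish_job())"
```

```text
the job is handed in; nothing more can be done
None
```

The job is handed in: the pawl is flipped to about 0.42 rad (its stop), and the carousel was ratcheted counterclockwise by the knob until the tall bottle stood within about 1 mm of midway between the posts. Nothing fell, and the gripper was clear of everything at hand-in; the thumb pushes also turned the handle about 20° counterclockwise, with no carousel movement measured.

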